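# Read a blank's code and key in its marking run

### The arm

A 6-joint arm with a two-finger parallel gripper is mounted at the origin on the work surface. World frame = base frame: x ahead of the robot, y to its left, z up, the work surface at z = 0. Lengths are in m, angles in rad, forces in N, time in s.
With the tool pointing down it reaches from about 0.275 to 0.975 m from the base axis. Payload 8.4 kg.
Tool frame: the origin (TCP) lies midway between the tips of the shut fingers; the grasp point (between the pads) lies 19 mm behind it; z points along the fingers, y is the line along which they close (so a half turn about z gives the same grasp; the last joint's range is limited). The gripper opens to 92 mm and grips with 3 to 60 N. Pads are 20 mm wide; open, the fingers measure 128 mm over their backs; the gripper's body (75 mm by 189 mm) begins 69 mm behind the grasp point.
Start: joints at [1.118, 0.353, 1.633, -0, 1.155, -0.002], TCP at [0.272, 0.563, 0.215] pointing down, gripper open.
Joint ranges: [-2.63, 2.63], [-0.92, 2.1], [0.06, 2.66], [-1.3, 4.44], [0, 2.69], [-3.02, 3.02]. Speed limits (rad/s): [2.22, 2.22, 2.79, 3.14, 3.14, 3.14].

### API

Orientations are given as a unit quaternion [w, x, y, z].
In Python, from cell import monitor, vision, r gives the robot as it stands.
- The arm moves only by the shell command python3 -m handwheel 'ROWS'. ROWS is JSON, a list of rows, each an object with "jaw": the closure, from 0 (fully open) to 1 (shut); "offset": the shift along the world's x, y, z scaled (see below), a list of three; "delta_rot": the turn, a rotation vector about the world's x, y, z scaled (see below), a list of three. In form: [{"jaw": jaw, "offset": [dx, dy, dz], "delta_rot": [wx, wy, wz]}, ...]. A call has 1 to 10 rows; each row shifts and turns the commanded pose from where the row before left it; what a row does not reach is not made up. The controller multiplies each number of a shift by 0.025 m and each number of a turn by 5 degrees. A row lasts 1/12 s, in which the tool goes at most 41.7 mm and 7.16 degrees, less where a joint would pass 70% of its speed; a pose out of reach is approached as far as the arm can. A call with a number of a shift or a turn outside -1 to 1 is refused whole. A call with a gripper value outside its range is refused whole. The fingers move at their own pace and stop on an object; the grip force is fixed at half the most. Time passes only in rows, so rows that do not move let the fingers close. It gives the time, the measured TCP pose, the force, the opening and the grip force at its end, in the units of the state.
- monitor.state(): the state, without advancing time (a new reading comes with each control period).
- vision.get_image(name): name is "side" or "top" or "wrist"; returns (picture, depth): 384x512x3 uint8, red, green, blue; 384x512 float32, m along the optical axis (not along the pixel's ray), 0 where there is no reading.
- vision.calibration(name): a dict with "fx", "fy", "cx", "cy" (pixels), "world_from_camera" (4x4, takes a point from camera to world coordinates). Camera axes: x right, y up, looking along -z (the intrinsics and any distortion apply to the point x, -y, -z); pixel columns grow to the right and rows downward; lengths in m; the calibration is good to about 2 mm. A picture is of the moment at which its call begins: read the wrist's pose just before it. calibration takes no time and is no camera call; for the wrist camera it gives the pose at the moment of the call.
- r.finish_job(): hands the job in; it is judged then, once.
The state is a dict: "clock": time; "joints": joint angles; "joint_vel": joint speeds; "tau": joint torques, N m; "ee_pos": TCP position; "ee_rot": TCP orientation; "force": force on the tool from outside, world axes, zero at the start; "torque": the same for the moment, N m; "finger_gap": finger opening in m; "gripper_force": force on a finger pad.
Only numpy, scipy, OpenCV 4.12 (cv2) and the standard library are available. Lean on these libraries where they do the work, as an engineer would, in place of code of your own. Each camera call takes 0.05 s, during which the arm holds its last target. There are 200 camera calls.

### The job

Take the code reader off its mat, aim it squarely at the code label on the sloping plate from about 5 cm, hold it steady there for a good second, then stand it back upright in the middle of its mat and let go. Then key in the run on the console: press the square key, then the small round key, then the long key, one at a time, each gently but fully down and let fully up before the next. Leave the big round key and everything else lying about alone.

Things in the scene. Friction and masses are not known exactly. Their poses are not given: they have to be found in the camera images.
- reader: code reader like a stubby torch, 118 mm tall, about 200 g, standing nose down: round black nose 48 across, 18 high, tapering to 32 at height 32; above it a grey square grip 32 x 32 from height 32 to 118. Origin at the centre of the nose face (underside), z up through the grip, x and y square to the grip's flat sides. It reads along its own -z, out of the nose.
- reader_nose (a point): centre of the reader's nose face, axes as the reader
- beam_spot (a point): the reader's reading point, on its axis 50 mm in front of the nose face, axes as the reader
- mat: round black rubber mat, 110 across, 4 thick, where the reader stands; origin at the centre of its underside, on the bed
- label (a point): centre of the printed 32 x 32 code label (mm) on the sloping aluminium plate in the white plastic nest (110 wide, 100 high at its rear). z points out of the label, 30 degrees from vertical, towards the robot's side; y runs level along the plate. A clamp lever stands 80 to the +y side of the label, lower than it.
- console: grey console 250 mm wide, face sloping 30 degrees, rising away from the robot, with a level row (along y) of four keys 48 apart, all with plain white caps. Origin on the bed; the row is 70 above it. A lamp bar 270 x 24 x 14 on end posts runs along the row, 185 above the origin and 30 beyond it (+x): a vertical tool does not fit under it.
- square_key (a point): square key, cap 28 x 28 (mm): centre of the surface of its black bezel (60 x 42), which does not move. z points out along the key's axis, 30 degrees from vertical, y runs level along the row. The cap's top stands 12 to 24 above this point when up; keys are set to different heights, which this point does not tell.
- square (a joint): square key: how far it is pressed, 0 up, 0.006 m fully down (spring, 6 N fully down on a thin rubber cushion, comes up by itself)
- small_key (a point): small round key, cap 18 across (mm): centre of the surface of its black bezel (60 x 42), which does not move. z points out along the key's axis, 30 degrees from vertical, y runs level along the row. The cap's top stands 12 to 24 above this point when up; keys are set to different heights, which this point does not tell.
- small (a joint): small key: how far it is pressed, 0 up, 0.006 m fully down (spring, 6 N fully down on a thin rubber cushion, comes up by itself)
- long_key (a point): long key, cap 46 (up the slope) x 18 (mm): centre of the surface of its black bezel (60 x 42), which does not move. z points out along the key's axis, 30 degrees from vertical, y runs level along the row. The cap's top stands 12 to 24 above this point when up; keys are set to different heights, which this point does not tell.
- long (a joint): long key: how far it is pressed, 0 up, 0.006 m fully down (spring, 6 N fully down on a thin rubber cushion, comes up by itself)
- big_key (a point): big round key (abort), cap 34 across (mm): centre of the surface of its black bezel (60 x 42), which does not move. z points out along the key's axis, 30 degrees from vertical, y runs level along the row. The cap's top stands 12 to 24 above this point when up; keys are set to different heights, which this point does not tell.
- big (a joint): big key: how far it is pressed, 0 up, 0.006 m fully down (spring, 6 N fully down on a thin rubber cushion, comes up by itself)
- blank_stack: bystander: stack of aluminium blanks, 70 x 85 x 16 (mm); origin at the centre of its underside
- driver: bystander: screwdriver lying down, about 200 long (mm); origin at the centre of its underside
- pin_cup: bystander: steel cup, 68 across, 70 tall (mm); origin at the centre of its underside
- vee_block: bystander: dark steel block 50 x 40 x 35 (mm); origin at the centre of its underside
- puck: bystander: brass disc, 48 across, 20 tall (mm); origin at the centre of its underside
There are look-alikes about, which are no part of the job. There is more than one size of the reader; the one meant has the size given above.

How it is judged:
On the way, in this order (a step that is already met when the one before it is completed fails the run):
1. the held reader points squarely at the code label from about 5 cm (nose 30 to 75 mm off, beam on the label, within 0.22 rad of square) and is held steady for one second (x of beam_spot in the frame of label between -0.015 and 0.015 m and y of beam_spot in the frame of label between -0.015 and 0.015 m and z of reader_nose in the frame of label between 0.03 and 0.075 m and angle between the z axis of reader and the z axis of label, either way round below 0.22 rad and linear speed of reader below 0.03 m/s and angular speed of reader below 0.25 rad/s and contact force between the fingers and reader above 0.5 N), for 1 s.
2. the reader stands upright on its mat again and is let go (horizontal distance between reader and mat below 0.035 m and angle between reader's own z axis and vertical below 0.08 rad and z of reader in the frame of mat below 0.008 m and contact force between the fingers and reader below 0.3 N and linear speed of reader below 0.02 m/s), for 0.2 s.
3. the square key is pressed fully down (4.5 of its 6 mm), alone (value of joint square above 0.0045 m and value of joint each of small, long, big below 0.0015 m), for 0.05 s.
4. the square key is let up again, all keys up (value of joint each of square, small, long, big below 0.0015 m), for 0.1 s.
5. the small round key is pressed fully down (4.5 of its 6 mm), alone (value of joint small above 0.0045 m and value of joint each of square, long, big below 0.0015 m), for 0.05 s.
6. the small round key is let up again, all keys up (all of step 4), for 0.1 s.
7. the long key is pressed fully down (4.5 of its 6 mm), alone (value of joint long above 0.0045 m and value of joint each of square, small, big below 0.0015 m), for 0.05 s.
8. the long key is let up again, all keys up (all of step 6), for 0.1 s.
At the end, for the whole second after the job is handed in: The reader stands upright (within 0.08 rad) and still on its mat, its centre within 35 mm of the mat's, released; all four keys are up (within 1.5 mm); no bystander has moved more than 25 mm (all of step 2 and all of step 8 and distance of each of blank_stack, driver, pin_cup, vee_block, puck from where it was at the start of the episode below 0.025 m); the robot touches nothing.
It fails at once if the big round key is pressed (more than 2 mm) (value of joint big above 0.002 m).
It fails at once if two keys are down at once (both more than 2 mm) (value of joint each of square, small above 0.002 m or value of joint each of square, long above 0.002 m or value of joint each of small, long above 0.002 m).
It fails at once if a key or the console is pressed harder than 25 N (contact force between the fingers and square_mod above 25 N or contact force between the fingers and small_mod above 25 N or contact force between the fingers and long_mod above 25 N or contact force between the fingers and big_mod above 25 N or contact force between any of the arm, the fingers and console above 25 N).
It fails at once if the reader is knocked over or laid down (more than 1.2 rad from upright) (angle between reader's own z axis and vertical above 1.2 rad).
It fails at once if a bystander is pushed more than 25 mm (distance of any of blank_stack, driver, pin_cup, vee_block, puck from where it was at the start of the episode above 0.025 m).
It also fails if it takes over 66 s, if anything falls off the work surface, if the arm or the gripper's body presses on something with over 40 N, if the wrist force passes 120 N, or if a joint passes its speed limit or range.

## Working session

There is one attempt and no reset: what is moved stays moved. The work goes in short steps, Python scripts to look and compute and a shell command to move; the robot and the scene stay as the last step left them, time stands still between calls to the robot, and variables do not carry over. Pictures are saved under pics/ and viewed, at most 10 in all, crops included, and the job is handed in when it is done.

```bash
mkdir -p pics; ls; cat > h.py <<'E'
import numpy as np, cv2
from cell import monitor, vision, r
def grab(n):
    c=vision.calibration(n); im,d=vision.get_image(n); return im,d,c
def cloud(d,c):
    v,u=np.indices(d.shape); x=(u-c['cx'])/c['fx']*d; y=(v-c['cy'])/c['fy']*d
    P=np.stack([x,-y,-d,np.ones_like(d)],-1)@np.array(c['world_from_camera']).T
    P[d==0]=np.nan; return P[...,:3]
E
python3 - <<'E'
from h import *
for n in ['top','side']:
    im,d,c=grab(n); np.savez(f'{n}0.npz',im=im,d=d,P=cloud(d,c)); print(n,{k:np.round(v,3).tolist() for k,v in c.items()})
    cv2.imwrite(f'pics/{n}0.png',cv2.resize(im[...,::-1],(800,600)))
print(monitor.state())
E
```

```text
pics
top {'fx': 417.413, 'fy': 417.413, 'cx': 254.972, 'cy': 194.769, 'world_from_camera': [[0.017, 0.991, -0.132, 0.319], [-1.0, 0.015, -0.013, 0.003], [-0.011, 0.132, 0.991, 1.182], [0.0, 0.0, 0.0, 1.0]]}
side {'fx': 490.534, 'fy': 490.534, 'cx': 252.535, 'cy': 186.443, 'world_from_camera': [[0.904, 0.261, -0.338, 0.056], [-0.426, 0.515, -0.743, -0.849], [-0.019, 0.816, 0.577, 0.729], [0.0, 0.0, 0.0, 1.0]]}
{'clock': 0.1, 'joints': array([ 1.11758386e+00,  3.53578245e-01,  1.63403130e+00, -2.98486664e-06,
        1.15520665e+00, -2.38139700e-03]), 'joint_vel': array([-0.00144137, -0.00136492, -0.00385175,  0.00128175, -0.00089902,
        0.00017868]), 'tau': array([-5.85811540e-04, -5.94905376e+01, -3.34937131e+01,  6.98955590e-02,
        1.84482371e-02, -7.10986887e-05]), 'ee_pos': array([0.27212184, 0.56216853, 0.21395135]), 'ee_rot': array([-1.36828079e-04,  2.23510775e-01,  9.74701267e-01, -5.96276769e-04]), 'force': array([-0.18138332,  0.05189829, -0.03769423]), 'torque': array([-0.00168337,  0.00283908,  0.00205366]), 'gripper_force': 0.0, 'finger_gap': 0.09162583234023036}
```

View pics/top0.png

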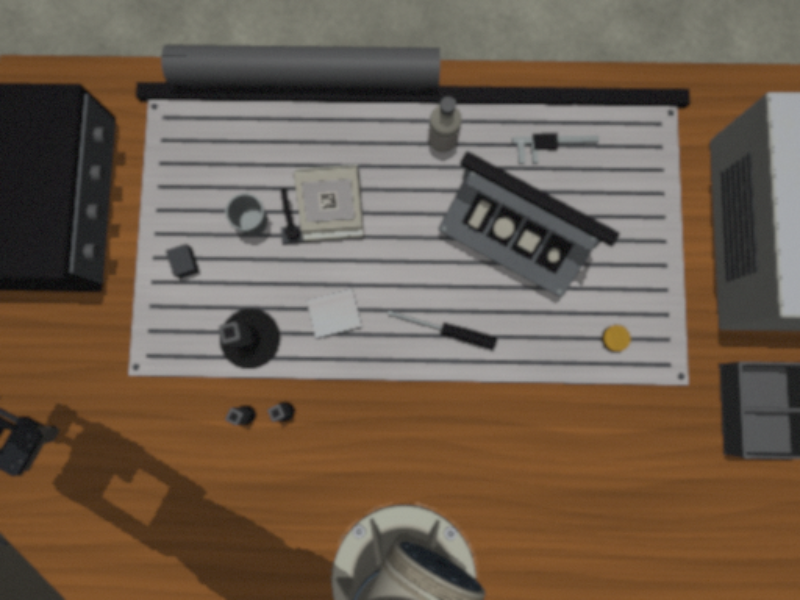

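View pics/side0.png

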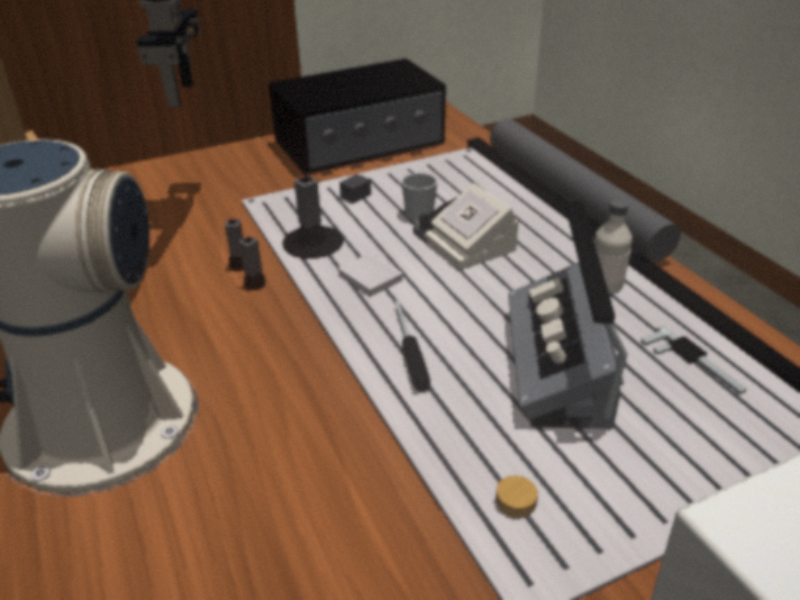

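The top view (800x600) shows the mat at (249,337) with a tall reader standing on it, its grip top at (232,335). Two shorter look-alikes stand on the wood at (240,414) and (281,411). The label is at (328,201), with the clamp lever to its left at (290,210). The console keys, left to right, are long (482,213), big round (504,228), square (529,240) and small round (553,256). The side view agrees. I'll measure these next and confirm the candidates in a crop.

```bash
python3 - <<'E'
from h import *
T=np.load('top0.npz');S=np.load('side0.npz')
for n,D in (('top',T),('side',S)):
    P=D['P'];im=D['im'];z=P[...,2];g=im.astype(int).sum(-1)/3
    print(n)
    for lab,box in (('mat/reader',(.3,.5,.2,.5)),('wood',(.1,.3,.15,.45))):
        m=(P[...,0]>box[0])&(P[...,0]<box[1])&(P[...,1]>box[2])&(P[...,1]<box[3])&(z>.03)
        k,l,st,ce=cv2.connectedComponentsWithStats(m.astype(np.uint8))
        for i in range(1,k):
            if st[i,4]>25:
                zz=z[l==i]; h=np.percentile(zz,90); q=P[(l==i)&(z>h-.008)]
                print(lab,ce[i].round(),st[i,4],'h',h.round(4),'top c',np.median(q,0).round(4), 'mean',q.mean(0).round(4))
                t=q[:,:2].astype(np.float32)*1000; print('  minrect',cv2.minAreaRect(t))
    # white caps
    m=((g>120)&(z>.05)&(P[...,0]>.3)&(P[...,0]<.65)&(P[...,1]<-.05)&(P[...,1]>-.4)).astype(np.uint8)
    k,l,st,ce=cv2.connectedComponentsWithStats(m)
    for i in range(1,k):
        if st[i,4]>15: q=P[l==i]; print('cap?',ce[i].round(1),st[i,2:],np.nanmean(q,0).round(4),g[l==i].mean().round())
    # console bezel dark
    m=((g<40)&(z>.04)&(z<.12)&(P[...,0]>.3)&(P[...,0]<.65)&(P[...,1]<-.05)&(P[...,1]>-.4)).astype(np.uint8)
    q=P[m>0]
    print('dark n',len(q),q.mean(0) if len(q) else '')
    a=cv2.resize(im[...,::-1],None,fx=1,fy=1)
im=T['im'][...,::-1]; a=cv2.resize(im[195:280,125:195],(330,400),interpolation=2); b=cv2.resize(im[110:190,275:385],(440,400)[:2],interpolation=2)
c=cv2.resize(S['im'][...,::-1][105:190,135:235],(390,200*2-0)[:2],interpolation=2)
d=cv2.resize(im[95:160,175:240],(0,0),fx=200/65,fy=200/65)
row=np.hstack([a,b]); cv2.imwrite('pics/crop1.png',np.vstack([row,np.hstack([cv2.resize(c,(300,200)),d,np.zeros((200,270,3),np.uint8)])]))
E
```

```text
top
mat/reader [152. 214.] 359 h 0.1357 top c [0.4094 0.2911 0.1341] mean [0.4088 0.2913 0.1339]
  minrect ((409.3851013183594, 292.1029052734375), (31.9366512298584, 31.503971099853516), 17.382415771484375)
wood [178. 263.] 122 h 0.0919 top c [0.2802 0.2191 0.0895] mean [0.2811 0.2196 0.0892]
  minrect ((281.08465576171875, 219.95941162109375), (23.357189178466797, 23.85403823852539), 27.725526809692383)
wood [151. 266.] 142 h 0.0916 top c [0.2736 0.289  0.089 ] mean [0.274  0.2891 0.0892]
  minrect ((273.8869934082031, 289.8034362792969), (23.928586959838867, 23.40134048461914), 65.74613189697266)
wood [ 14. 369.] 902 h 0.7543 top c [0.1898 0.2479 0.7531] mean [0.1897 0.2478 0.7543]
  minrect ((189.6834716796875, 247.59552001953125), (31.073543548583984, 2.3640525341033936), 65.1930923461914)
cap? [305.7 137.7] [11 14 77] [ 0.6191 -0.115   0.0944] 141.0
cap? [322.  145.4] [ 11  12 105] [ 0.5975 -0.1579  0.0982] 145.0
cap? [338. 154.] [13 13 95] [ 0.5751 -0.2004  0.0969] 142.0
cap? [353.9 163.6] [ 5  6 27] [ 0.5482 -0.2402  0.1051] 141.0
dark n 603 [ 0.58599391 -0.19535022  0.08599331]
side
mat/reader [197. 133.] 582 h 0.1309 top c [0.4068 0.2786 0.1311] mean [0.4073 0.2803 0.1301]
  minrect ((407.4166259765625, 285.38702392578125), (32.085289001464844, 35.033302307128906), 18.693260192871094)
wood [155. 157.] 477 h 0.0874 top c [0.2766 0.2219 0.0868] mean [0.2767 0.2429 0.0859]
  minrect ((276.6580505371094, 247.05821228027344), (29.031949996948242, 100.05319213867188), 4.466706275939941)
cap? [346.6 184. ] [ 18  11 107] [ 0.6223 -0.115   0.0915] 158.0
cap? [331.  185.2] [14  8 21] [ 0.6164 -0.0642  0.0582] 133.0
cap? [350.5 195.9] [ 14  12 123] [ 0.599  -0.1633  0.0979] 166.0
cap? [353.  209.6] [ 13  13 119] [ 0.5767 -0.2051  0.0972] 167.0
cap? [397.5 219.5] [ 8 16 16] [ 0.5807 -0.3288  0.1592] 134.0
cap? [354.5 222.1] [11 10 57] [ 0.5521 -0.2448  0.102 ] 153.0
dark n 482 [ 0.58101124 -0.22536253  0.08901751]
```

View pics/crop1.png

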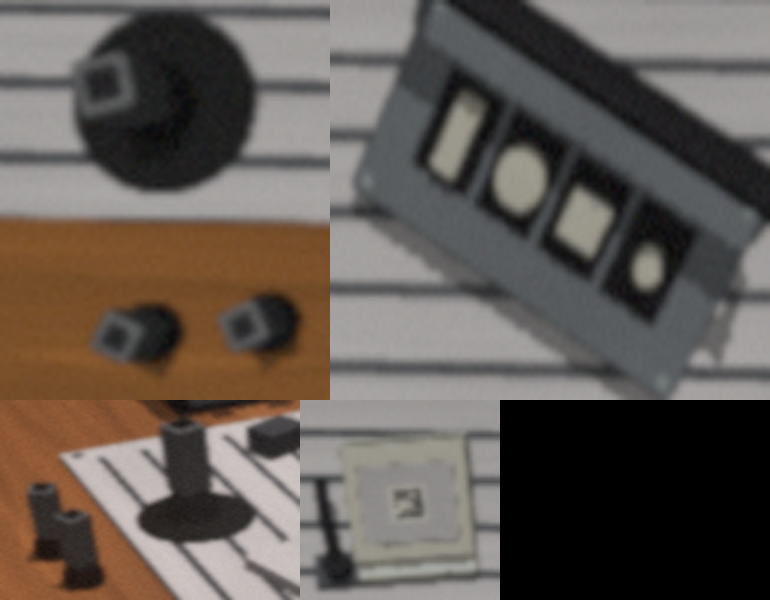

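Five things could be confused here: the reader on the mat at top px (152,214) and two more at (151,266) and (178,263). The one on the mat has a 32 mm square grip and its top about 122 mm above the bed through the mat, so it is the one meant. The other two have 24 mm grips and are about 90 mm tall. In the crop the keys read long, big round, square, small round from +y to -y. The label is the dark code at crop (408,502). Next I'll fit the mat, label plane and key row.

```bash
python3 - <<'E'
from h import *
T=np.load('top0.npz');S=np.load('side0.npz')
def fit(q):
    for _ in range(4):
        c=q.mean(0); n=np.linalg.svd(q-c)[2][2]; n*=np.sign(n[2]); e=(q-c)@n; q=q[abs(e)<2*e.std()+1e-4]
    return c,n,e.std()
for n,D in (('top',T),('side',S)):
    P=D['P'];im=D['im'];x,y,z=P[...,0],P[...,1],P[...,2];g=im.astype(int).sum(-1)/3
    print(n)
    def box(a,b,c,d): return (x>a)&(x<b)&(y>c)&(y<d)
    bed=box(.42,.55,.0,.1)&(z<.03)&(g>100); bz=np.nanmedian(z[bed]); print('bed',bz, 'wood',np.nanmedian(z[box(.15,.25,-.2,0)]))
    m=(box(.32,.49,.19,.38)&(g<60)&(z<bz+.015)).astype(np.uint8)
    cs=max(cv2.findContours(m,0,1)[0],key=cv2.contourArea); h=cv2.convexHull(cs)[:,0]
    q=P[h[:,1],h[:,0]]; q=q[~np.isnan(q[:,0])]; print('mat circle',cv2.minEnclosingCircle((q[:,:2]*1000).astype(np.float32)),'z',np.nanmedian(z[m>0]))
    # label plane
    near=box(.55,.68,.06,.2)&(z>bz+.03)
    k=near&(g<75); 
    kk,l,st,ce=cv2.connectedComponentsWithStats(k.astype(np.uint8))
    for i in range(1,kk):
        if st[i,4]>8: print('dark',ce[i],st[i],np.nanmean(P[l==i],0))
    pl=box(.575,.655,.09,.165)&(z>bz+.04)
    c,nn,e=fit(P[pl]); print('plate c',c.round(4),'n',nn.round(3),'tilt',np.degrees(np.arccos(nn[2])).round(2),'yaw',np.degrees(np.arctan2(-nn[1],-nn[0])).round(2),e)
    # nest outline top
    nest=near; r0=cv2.minAreaRect((P[nest][:,:2]*1000).astype(np.float32)); print('nest rect',r0)
    con=box(.48,.72,-.34,-.03)&(z>bz+.03)&(z<bz+.13)&(g<110)
    c,nn,e=fit(P[con]); print('console c',c.round(4),'n',nn.round(3),'tilt',np.degrees(np.arccos(nn[2])).round(2),'yaw',np.degrees(np.arctan2(-nn[1],-nn[0])).round(2),e, con.sum())
    cap=box(.5,.66,-.27,-.08)&(z>bz+.05)&(z<bz+.13)&(g>120)
    kk,l,st,ce=cv2.connectedComponentsWithStats(cap.astype(np.uint8))
    for i in range(1,kk):
        if st[i,4]>15: q=P[l==i]; print('cap',ce[i].round(),q.mean(0).round(4),'height over console plane',np.median((q-c)@nn).round(4))
    if n=='top': print('lamp max z',np.nanmax(z[box(.5,.75,-.35,-.03)]))
E
```

```text
top
bed 0.01150428745137555 wood 0.001335316643609863
mat circle ((409.56414794921875, 285.8227844238281), 54.13837432861328) z 0.01591700454660261
plate c [0.6312 0.1284 0.069 ] n [-0.56  -0.078  0.825] tilt 34.45 yaw 7.95 0.0019281309217294225
nest rect ((643.1242065429688, 144.7254638671875), (79.0899658203125, 109.62065887451172), 3.767237901687622)
console c [ 0.5907 -0.1829  0.0802] n [-0.441  0.24   0.865] tilt 30.12 yaw -28.55 0.0023347054798270746 3668
cap [306. 138.] [ 0.6191 -0.115   0.0944] height over console plane 0.016
cap [322. 145.] [ 0.5975 -0.1579  0.0982] height over console plane 0.0187
cap [338. 154.] [ 0.5751 -0.2004  0.0969] height over console plane 0.0173
cap [354. 164.] [ 0.5482 -0.2402  0.1051] height over console plane 0.0267
lamp max z 0.2078425322387346
side
bed 0.011138933600683076 wood 0.0002903385934632796
mat circle ((413.72991943359375, 276.2255859375), 55.772125244140625) z 0.01491171052810425
dark [273.33333333 142.06666667] [271 140   5   5  15] [0.59752071 0.19647049 0.04614732]
plate c [0.6302 0.1271 0.0683] n [-0.568 -0.07   0.82 ] tilt 34.93 yaw 7.02 0.0018911512325437228
nest rect ((636.708251953125, 140.637451171875), (89.30369567871094, 120.52860260009766), 2.6127772331237793)
console c [ 0.5794 -0.2224  0.0837] n [-0.448  0.222  0.866] tilt 29.97 yaw -26.39 0.003302969691737226 4290
cap [347. 184.] [ 0.6222 -0.1154  0.0918] height over console plane 0.0141
cap [350. 196.] [ 0.599  -0.1633  0.0979] height over console plane 0.0172
cap [353. 210.] [ 0.5767 -0.2051  0.0972] height over console plane 0.0173
cap [354. 222.] [ 0.5521 -0.2448  0.102 ] height over console plane 0.0258
```

```bash
python3 - <<'E'
from h import *
for n,(u0,v0) in (('top',(210,129)),('side',(299,136))):
    D=np.load(f'{n}0.npz');P=D['P'];g=D['im'].astype(int).sum(-1)/3
    w=g[v0-8:v0+9,u0-8:u0+9]; p=w<np.median(w)-25; vv,uu=np.nonzero(p); u=uu.mean()+u0-8; v=vv.mean()+v0-8
    c=np.nanmean(P[int(v)-2:int(v)+4,int(u)-2:int(u)+4].reshape(-1,3),0)
    q=P[np.linalg.norm(P-c,axis=-1)<.032]
    for _ in range(3):
        cc=q.mean(0); nn=np.linalg.svd(q-cc)[2][2]; nn*=np.sign(nn[2]); e=(q-cc)@nn; q=q[abs(e)<2*e.std()]
    print(n,len(uu),u,v,c.round(4),'n',nn.round(3),np.degrees(np.arccos(nn[2])).round(1),'yaw',np.degrees(np.arctan2(-nn[1],-nn[0])).round(1),e.std().round(4))
    im=D['im'][...,::-1]; # nest edges: rect of plate+nest by brightness
D=np.load('top0.npz');P=D['P'];z=P[...,2]
m=((z>.05)&(P[...,0]>.54)&(P[...,0]<.72)&(P[...,1]>.06)&(P[...,1]<.182)).astype(np.uint8)
print(cv2.minAreaRect((P[m>0][:,:2]*1000).astype(np.float32)))
E
```

```text
top 50 210.74 127.86000000000001 [0.6477 0.1423 0.081 ] n [-0.493 -0.045  0.869] 29.7 yaw 5.2 0.0017
side 47 300.1914893617021 136.3404255319149 [0.6476 0.1361 0.0811] n [-0.492 -0.048  0.869] 29.7 yaw 5.6 0.0018
((658.966064453125, 139.1222381591797), (109.13875579833984, 94.63612365722656), 5.2245612144470215)
```

```bash
python3 -m handwheel '[{"jaw":0,"offset":[0.55,-1,0],"delta_rot":[0,0,-0.94]},{"jaw":0,"offset":[0.55,-1,0],"delta_rot":[0,0,-0.94]},{"jaw":0,"offset":[0.55,-1,0],"delta_rot":[0,0,-0.94]},{"jaw":0,"offset":[0.55,-1,0],"delta_rot":[0,0,-0.94]},{"jaw":0,"offset":[0.55,-1,0],"delta_rot":[0,0,-0.94]},{"jaw":0,"offset":[0.55,-1,0],"delta_rot":[0,0,-0.94]},{"jaw":0,"offset":[0.55,-1,0],"delta_rot":[0,0,-0.94]},{"jaw":0,"offset":[0.55,-1,0],"delta_rot":[0,0,-0.94]},{"jaw":0,"offset":[0.55,-1,0],"delta_rot":[0,0,-0.94]},{"jaw":0,"offset":[0.55,-1,0],"delta_rot":[0,0,-0.94]}]'; python3 -m handwheel '[{"jaw":0,"offset":[0,-0.9,0],"delta_rot":[0,0,0]},{"jaw":0,"offset":[0,0,0],"delta_rot":[0,0,0]},{"jaw":0,"offset":[0,0,0],"delta_rot":[0,0,0]}]'
python3 - <<'E'
from h import *
from scipy.spatial.transform import Rotation as R
s=monitor.state(); print(s['ee_pos'],R.from_quat(np.roll(s['ee_rot'],-1)).as_matrix().round(3))
im,d,c=grab('wrist'); P=cloud(d,c); np.savez('w1.npz',im=im,d=d,P=P)
z=P[...,2]; m=((z>.12)&(z<.145)).astype(np.uint8)
k,l,st,ce=cv2.connectedComponentsWithStats(m)
for i in range(1,k):
    if st[i,4]>100: q=P[l==i]; print(ce[i],st[i,4],np.median(q,0),cv2.minAreaRect((q[:,:2]*1000).astype(np.float32)))
cv2.imwrite('pics/w1.png',im[...,::-1])
E
```

```text
clock: 0.93
ee_pos: [0.4101, 0.3112, 0.2144]
ee_rot: [-0.0, 0.595, 0.804, -0.0]
force: [-0.1, 0.2, -0.4]
finger_gap: 0.0918
gripper_force: 0.0
clock: 1.18
ee_pos: [0.4098, 0.2892, 0.2145]
ee_rot: [-0.0, 0.594, 0.804, -0.0]
force: [-0.5, 0.8, -0.4]
finger_gap: 0.092
gripper_force: 0.0
[0.40978657 0.28924609 0.21446875] [[-0.294  0.956 -0.   ]
 [ 0.956  0.294 -0.   ]
 [ 0.    -0.    -1.   ]]
[254.7341482  192.07410237] 1309 [0.40884887 0.29166538 0.13226883] ((409.5851135253906, 289.6457824707031), (31.81967544555664, 31.598583221435547), 15.628125190734863)
```

View pics/w1.png

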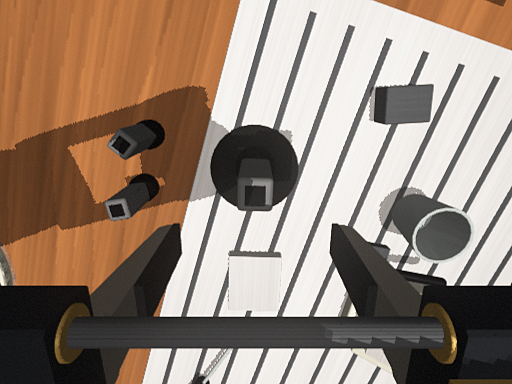

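The wrist view shows the reader's grip top at (255,192), square to the jaws and centred, with the two small look-alikes well off to the left at (120,145) and (120,208). I'll go down and grip.

```bash
python3 -m handwheel '[{"jaw":0,"offset":[0,0.02,-0.85],"delta_rot":[0,0,0]},{"jaw":0,"offset":[0,0,-0.85],"delta_rot":[0,0,0]},{"jaw":0,"offset":[0,0,-0.85],"delta_rot":[0,0,0]},{"jaw":0,"offset":[0,0,-0.85],"delta_rot":[0,0,0]},{"jaw":0,"offset":[0,0,-0.85],"delta_rot":[0,0,0]},{"jaw":0,"offset":[0,0,-0.85],"delta_rot":[0,0,0]},{"jaw":0,"offset":[0,0,0],"delta_rot":[0,0,0]}]'; python3 -m handwheel '[{"jaw":1,"offset":[0,0,0],"delta_rot":[0,0,0]},{"jaw":1,"offset":[0,0,0],"delta_rot":[0,0,0]},{"jaw":1,"offset":[0,0,0],"delta_rot":[0,0,0]},{"jaw":1,"offset":[0,0,0],"delta_rot":[0,0,0]},{"jaw":1,"offset":[0,0,0],"delta_rot":[0,0,0]},{"jaw":1,"offset":[0,0,0],"delta_rot":[0,0,0]},{"jaw":1,"offset":[0,0,0],"delta_rot":[0,0,0]},{"jaw":1,"offset":[0,0,0],"delta_rot":[0,0,0]}]'
```

```text
clock: 1.82
ee_pos: [0.4074, 0.2903, 0.0837]
ee_rot: [-0.001, 0.593, 0.805, -0.003]
force: [-1.1, -0.1, -0.1]
finger_gap: 0.0917
gripper_force: 0.0
clock: 2.48
ee_pos: [0.4099, 0.2906, 0.0873]
ee_rot: [0.0, 0.594, 0.805, 0.0]
force: [-0.2, -0.7, -1.1]
finger_gap: 0.0403
gripper_force: 0.0
```

```bash
python3 -m handwheel '[{"jaw":1,"offset":[0,0,0],"delta_rot":[0,0,0]},{"jaw":1,"offset":[0,0,0],"delta_rot":[0,0,0]},{"jaw":1,"offset":[0,0,0],"delta_rot":[0,0,0]},{"jaw":1,"offset":[0,0,0],"delta_rot":[0,0,0]},{"jaw":1,"offset":[0,0,0],"delta_rot":[0,0,0]},{"jaw":1,"offset":[0,0,0],"delta_rot":[0,0,0]}]'; python3 -m handwheel '[{"jaw":1,"offset":[0,0,0.2],"delta_rot":[0,0,0]},{"jaw":1,"offset":[0,0,0.6],"delta_rot":[0,0,0]},{"jaw":1,"offset":[0,0,0.8],"delta_rot":[0,0,0]},{"jaw":1,"offset":[0,0,0.8],"delta_rot":[0,0,0]},{"jaw":1,"offset":[0,0,0.8],"delta_rot":[0,0,0]},{"jaw":1,"offset":[0,0,0.8],"delta_rot":[0,0,0]},{"jaw":1,"offset":[0,0,0.8],"delta_rot":[0,0,0]},{"jaw":1,"offset":[0,0,0],"delta_rot":[0,0,0]},{"jaw":1,"offset":[0,0,0],"delta_rot":[0,0,0]}]'
```

```text
clock: 2.98
ee_pos: [0.4098, 0.2905, 0.0871]
ee_rot: [-0.0, 0.594, 0.805, -0.0]
force: [-1.1, -1.1, 1.6]
finger_gap: 0.0322
gripper_force: 29.9
clock: 3.73
ee_pos: [0.4102, 0.2909, 0.2077]
ee_rot: [0.0, 0.594, 0.805, 0.001]
force: [-0.1, -0.3, -2.4]
finger_gap: 0.0322
gripper_force: 29.9
```

```bash
python3 -m handwheel '[{"jaw":1,"offset":[0.88,-0.785,-0.1],"delta_rot":[0.07,-0.75,0]},{"jaw":1,"offset":[0.88,-0.785,-0.1],"delta_rot":[0.07,-0.75,0]},{"jaw":1,"offset":[0.88,-0.785,-0.1],"delta_rot":[0.07,-0.75,0]},{"jaw":1,"offset":[0.88,-0.785,-0.1],"delta_rot":[0.07,-0.75,0]},{"jaw":1,"offset":[0.88,-0.785,-0.1],"delta_rot":[0.07,-0.75,0]},{"jaw":1,"offset":[0.88,-0.785,-0.1],"delta_rot":[0.07,-0.75,0]},{"jaw":1,"offset":[0.88,-0.785,-0.1],"delta_rot":[0.07,-0.75,0]},{"jaw":1,"offset":[0.88,-0.785,-0.1],"delta_rot":[0.07,-0.75,0]},{"jaw":1,"offset":[0,0,0],"delta_rot":[0,0,0]},{"jaw":1,"offset":[0,0,0],"delta_rot":[0,0,0]}]'
python3 - <<'E'
from h import *
from scipy.spatial.transform import Rotation as R
s=monitor.state(); M=R.from_quat(np.roll(s['ee_rot'],-1)).as_matrix(); print(s['ee_pos'],M.round(3))
n=np.array([-.498,-.046,.866]); print('ang',np.degrees(np.arccos(-M[:,2]@n)))
nose=s['ee_pos']+M[:,2]*.0718; sp=nose+M[:,2]*.05; print(nose,sp)
im,d,c=grab('wrist'); P=cloud(d,c); np.savez('w2.npz',im=im,d=d,P=P)
im2,d2,c2=grab('side')
cv2.imwrite('pics/w2.png',np.hstack([cv2.resize(im,(400,300)),cv2.resize(im2[80:230,190:390],(400,300))])[...,::-1])
E
```

```text
clock: 4.57
ee_pos: [0.5841, 0.132, 0.1844]
ee_rot: [0.193, 0.574, 0.777, 0.171]
force: [-0.2, 0.5, -1.5]
finger_gap: 0.032
gripper_force: 29.9
[0.5841232  0.13201617 0.18437792] [[-0.266  0.827  0.496]
 [ 0.958  0.282  0.045]
 [-0.103  0.487 -0.867]]
ang nan
[0.61971909 0.13522512 0.12210533] [0.64450731 0.13745976 0.07874001]<stdin>:4: RuntimeWarning: invalid value encountered in arccos
```

View pics/w2.png

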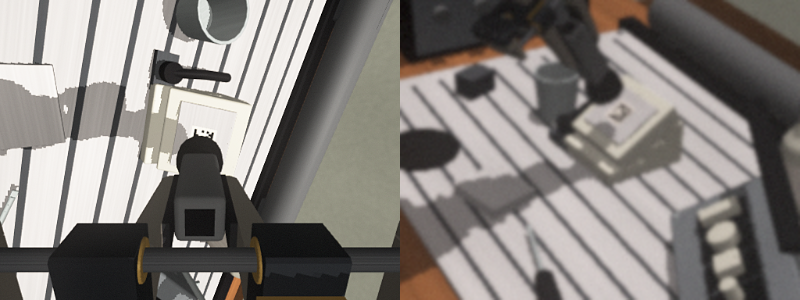

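The wrist view shows the code at (203,133), just above the nose, and the side view shows the reader tilted square over the plate. I'll check the sideways centring from the visible part of the code.

```bash
python3 - <<'E'
from h import *
D=np.load('w2.npz');P=D['P'];g=D['im'].astype(int).sum(-1)/3
c=np.array([.6477,.139,.081]);a=np.radians(5.3);x=np.array([np.cos(a),np.sin(a),0]);y=np.array([-np.sin(a),np.cos(a),0]);z=-.5*x+.866*np.array([0,0,1]);xx=np.cross(y,z)
q=(P-c)@np.stack([xx,y,z],1)
on=(abs(q[...,2])<.012)&(abs(q[...,0])<.05)&(abs(q[...,1])<.045)
print('z off',np.median(q[on][:,2]))
dk=on&(g<90)&(abs(q[...,0])<.025)&(abs(q[...,1])<.025)
k,l,st,ce=cv2.connectedComponentsWithStats(dk.astype(np.uint8),connectivity=8)
for i in range(1,k):
    if st[i,4]>5: w=q[l==i]; print(ce[i],st[i],w.min(0).round(4),w.max(0).round(4))
A=D['im'][140:260,180:340][...,::-1]; cv2.imwrite('pics/w2c.png',cv2.resize(A,(640,480),interpolation=cv2.INTER_NEAREST))
E
```

```text
z off -0.0020212448042411534
[249.625 169.75 ] [248 165   5   9  24] [-0.0131  0.0064 -0.0026] [-0.0088  0.0146  0.0013]
[259.33333333 167.83333333] [258 167   3   3   6] [-0.0038  0.0127 -0.0023] [-0.0017  0.0147 -0.0001]
[270.125      173.04166667] [267 170   6   8  24] [ 0.0057  0.0072 -0.0015] [0.0107 0.0142 0.0008]
```

View pics/w2c.png

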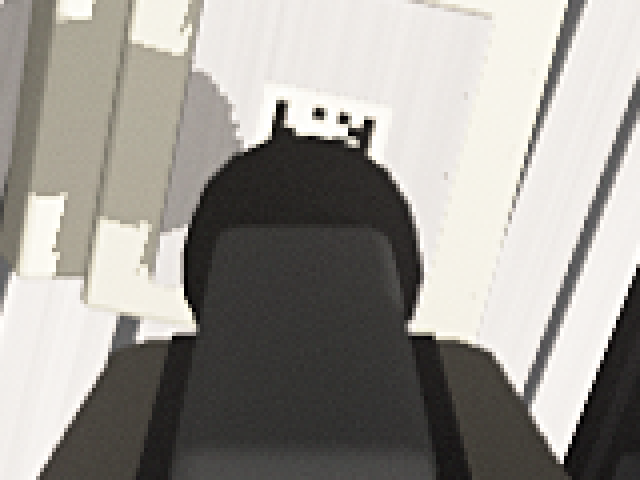

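The code spans -13 to +11 mm in label x, and its upper edge is at +14.7 mm in label y. The label centre is therefore about 3 mm further to +y than I had it. I'll nudge and hold.

```bash
python3 -m handwheel '[{"jaw":1,"offset":[0.08,0.16,0.03],"delta_rot":[0,0,0]},{"jaw":1,"offset":[0,0,0],"delta_rot":[0,0,0]},{"jaw":1,"offset":[0,0,0],"delta_rot":[0,0,0]},{"jaw":1,"offset":[0,0,0],"delta_rot":[0,0,0]},{"jaw":1,"offset":[0,0,0],"delta_rot":[0,0,0]},{"jaw":1,"offset":[0,0,0],"delta_rot":[0,0,0]},{"jaw":1,"offset":[0,0,0],"delta_rot":[0,0,0]},{"jaw":1,"offset":[0,0,0],"delta_rot":[0,0,0]},{"jaw":1,"offset":[0,0,0],"delta_rot":[0,0,0]},{"jaw":1,"offset":[0,0,0],"delta_rot":[0,0,0]}]'; python3 -m handwheel '[{"jaw":1,"offset":[0,0,0],"delta_rot":[0,0,0]},{"jaw":1,"offset":[0,0,0],"delta_rot":[0,0,0]},{"jaw":1,"offset":[0,0,0],"delta_rot":[0,0,0]},{"jaw":1,"offset":[0,0,0],"delta_rot":[0,0,0]},{"jaw":1,"offset":[0,0,0],"delta_rot":[0,0,0]},{"jaw":1,"offset":[0,0,0],"delta_rot":[0,0,0]},{"jaw":1,"offset":[0,0,0],"delta_rot":[0,0,0]},{"jaw":1,"offset":[0,0,0],"delta_rot":[0,0,0]},{"jaw":1,"offset":[0,0,0],"delta_rot":[0,0,0]},{"jaw":1,"offset":[0,0,0],"delta_rot":[0,0,0]}]'
```

```text
clock: 5.5
ee_pos: [0.5878, 0.1375, 0.1878]
ee_rot: [0.194, 0.573, 0.777, 0.173]
force: [0.1, 0.3, -2.4]
finger_gap: 0.0319
gripper_force: 29.9
clock: 6.33
ee_pos: [0.5878, 0.1376, 0.1878]
ee_rot: [0.194, 0.573, 0.777, 0.173]
force: [0.3, 1.0, -2.6]
finger_gap: 0.032
gripper_force: 29.9
```

```bash
python3 -m handwheel '[{"jaw":1,"offset":[0,0,0],"delta_rot":[0,0,0]},{"jaw":1,"offset":[0,0,0],"delta_rot":[0,0,0]},{"jaw":1,"offset":[0,0,0],"delta_rot":[0,0,0]},{"jaw":1,"offset":[0,0,0],"delta_rot":[0,0,0]}]' ; python3 -m handwheel '[{"jaw":1,"offset":[-0.89,0.755,0.1],"delta_rot":[-0.07,0.75,0]},{"jaw":1,"offset":[-0.89,0.755,0.1],"delta_rot":[-0.07,0.75,0]},{"jaw":1,"offset":[-0.89,0.755,0.1],"delta_rot":[-0.07,0.75,0]},{"jaw":1,"offset":[-0.89,0.755,0.1],"delta_rot":[-0.07,0.75,0]},{"jaw":1,"offset":[-0.89,0.755,0.1],"delta_rot":[-0.07,0.75,0]},{"jaw":1,"offset":[-0.89,0.755,0.1],"delta_rot":[-0.07,0.75,0]},{"jaw":1,"offset":[-0.89,0.755,0.1],"delta_rot":[-0.07,0.75,0]},{"jaw":1,"offset":[-0.89,0.755,0.1],"delta_rot":[-0.07,0.75,0]},{"jaw":1,"offset":[0,0,0],"delta_rot":[0,0,0]},{"jaw":1,"offset":[0,0,0],"delta_rot":[0,0,0]}]'; python3 -m handwheel '[{"jaw":1,"offset":[0,0,0],"delta_rot":[0,0,0]},{"jaw":1,"offset":[0,0,0],"delta_rot":[0,0,0]}]'
```

```text
clock: 6.67
ee_pos: [0.5878, 0.1376, 0.1878]
ee_rot: [0.194, 0.573, 0.777, 0.173]
force: [-0.1, 1.2, -1.9]
finger_gap: 0.0319
gripper_force: 29.9
clock: 7.5
ee_pos: [0.4102, 0.2894, 0.2078]
ee_rot: [0.0, 0.593, 0.805, 0.001]
force: [0.1, -0.3, -3.0]
finger_gap: 0.0321
gripper_force: 29.9
clock: 7.67
ee_pos: [0.4101, 0.2878, 0.2076]
ee_rot: [0.0, 0.594, 0.805, 0.0]
force: [0.4, -0.4, -1.7]
finger_gap: 0.032
gripper_force: 29.9
```

```bash
python3 -m handwheel '[{"jaw":1,"offset":[0,0,-0.8],"delta_rot":[0,0,0]},{"jaw":1,"offset":[0,0,-0.8],"delta_rot":[0,0,0]},{"jaw":1,"offset":[0,0,-0.8],"delta_rot":[0,0,0]},{"jaw":1,"offset":[0,0,-0.8],"delta_rot":[0,0,0]},{"jaw":1,"offset":[0,0,-0.8],"delta_rot":[0,0,0]},{"jaw":1,"offset":[0,0,-0.4],"delta_rot":[0,0,0]},{"jaw":1,"offset":[0,0,-0.2],"delta_rot":[0,0,0]},{"jaw":1,"offset":[0,0,-0.1],"delta_rot":[0,0,0]},{"jaw":1,"offset":[0,0,-0.05],"delta_rot":[0,0,0]},{"jaw":1,"offset":[0,0,0],"delta_rot":[0,0,0]}]'; python3 -m handwheel '[{"jaw":1,"offset":[0,0,-0.04],"delta_rot":[0,0,0]},{"jaw":1,"offset":[0,0,0],"delta_rot":[0,0,0]}]'
```

```text
clock: 8.5
ee_pos: [0.4104, 0.2887, 0.0897]
ee_rot: [0.0, 0.594, 0.805, 0.001]
force: [-0.6, 0.5, -2.3]
finger_gap: 0.0317
gripper_force: 29.9
clock: 8.67
ee_pos: [0.4102, 0.2889, 0.0887]
ee_rot: [0.0, 0.594, 0.805, 0.001]
force: [-0.4, -0.8, -2.8]
finger_gap: 0.0315
gripper_force: 29.9
```

```bash
python3 -m handwheel '[{"jaw":1,"offset":[0,0,-0.04],"delta_rot":[0,0,0]},{"jaw":1,"offset":[0,0,-0.02],"delta_rot":[0,0,0]},{"jaw":1,"offset":[0,0,0],"delta_rot":[0,0,0]}]'; python3 -m handwheel '[{"jaw":1,"offset":[0,0,-0.02],"delta_rot":[0,0,0]},{"jaw":1,"offset":[0,0,0],"delta_rot":[0,0,0]},{"jaw":1,"offset":[0,0,0],"delta_rot":[0,0,0]}]'
```

```text
clock: 8.92
ee_pos: [0.4101, 0.2888, 0.0871]
ee_rot: [0.0, 0.594, 0.805, 0.0]
force: [-0.6, 0.4, 4.3]
finger_gap: 0.0318
gripper_force: 29.9
clock: 9.17
ee_pos: [0.4101, 0.2889, 0.0871]
ee_rot: [0.0, 0.594, 0.805, 0.0]
force: [-3.2, -0.7, 10.8]
finger_gap: 0.0318
gripper_force: 29.9
```

Contact made, so I'll release and rise straight up.

```bash
python3 -m handwheel '[{"jaw":0,"offset":[0,0,0.01],"delta_rot":[0,0,0]},{"jaw":0,"offset":[0,0,0],"delta_rot":[0,0,0]},{"jaw":0,"offset":[0,0,0],"delta_rot":[0,0,0]},{"jaw":0,"offset":[0,0,0],"delta_rot":[0,0,0]},{"jaw":0,"offset":[0,0,0],"delta_rot":[0,0,0]},{"jaw":0,"offset":[0,0,0],"delta_rot":[0,0,0]},{"jaw":0,"offset":[0,0,0],"delta_rot":[0,0,0]},{"jaw":0,"offset":[0,0,0],"delta_rot":[0,0,0]},{"jaw":0,"offset":[0,0,0],"delta_rot":[0,0,0]},{"jaw":0,"offset":[0,0,0],"delta_rot":[0,0,0]}]'; python3 -m handwheel '[{"jaw":0,"offset":[0,0,0.8],"delta_rot":[0,0,0]},{"jaw":0,"offset":[0,0,0.9],"delta_rot":[0,0,0]},{"jaw":0,"offset":[0,0,0.9],"delta_rot":[0,0,0]},{"jaw":0,"offset":[0,0,0.9],"delta_rot":[0,0,0]},{"jaw":0,"offset":[0,0,0.9],"delta_rot":[0,0,0]},{"jaw":0,"offset":[0,0,0.9],"delta_rot":[0,0,0]},{"jaw":0,"offset":[0,0,0.9],"delta_rot":[0,0,0]},{"jaw":0,"offset":[0,0,0.9],"delta_rot":[0,0,0]},{"jaw":0,"offset":[0,0,0],"delta_rot":[0,0,0]},{"jaw":0,"offset":[0,0,0],"delta_rot":[0,0,0]}]'
python3 - <<'E'
from h import *
im,d,c=grab('wrist'); P=cloud(d,c); z=P[...,2]; g=im.astype(int).sum(-1)/3
m=((z>.12)&(z<.145)&(abs(P[...,0]-.41)<.06)&(abs(P[...,1]-.29)<.06)).astype(np.uint8)
q=P[m>0]; print(np.median(q,0),cv2.minAreaRect((q[:,:2]*1000).astype(np.float32)),'z spread',np.percentile(q[:,2],[10,90]))
m=((z<.022)&(g<55)&(abs(P[...,0]-.41)<.08)&(abs(P[...,1]-.29)<.08)).astype(np.uint8); q=P[m>0]; print('mat',cv2.minEnclosingCircle((q[:,:2]*1000).astype(np.float32)))
E
```

```text
clock: 10.0
ee_pos: [0.4098, 0.2886, 0.0863]
ee_rot: [-0.0, 0.594, 0.805, -0.0]
force: [-0.7, -0.2, 0.4]
finger_gap: 0.092
gripper_force: 0.0
clock: 10.83
ee_pos: [0.4103, 0.2889, 0.2647]
ee_rot: [0.0, 0.594, 0.805, 0.001]
force: [-0.5, -0.1, -1.5]
finger_gap: 0.0921
gripper_force: 0.0
[0.41008056 0.28988832 0.13221857] ((410.8835144042969, 288.0179443359375), (31.585063934326172, 31.532360076904297), 17.160385131835938) z spread [0.12914351 0.1341715 ]
mat ((410.1184387207031, 283.0387878417969), 55.64814376831055)
```

The reader is upright at (0.410, 0.289), on the middle of the mat. Next I'll go to the console with the jaws shut, yawing 43° and then tilting 30° about the key row.

```bash
python3 -m handwheel '[{"jaw":1,"offset":[0.26,-1,0],"delta_rot":[0,0,0.96]},{"jaw":1,"offset":[0.26,-1,0],"delta_rot":[0,0,0.96]},{"jaw":1,"offset":[0.26,-1,0],"delta_rot":[0,0,0.96]},{"jaw":1,"offset":[0.26,-1,0],"delta_rot":[0,0,0.96]},{"jaw":1,"offset":[0.26,-1,0],"delta_rot":[0,0,0.96]},{"jaw":1,"offset":[0.26,-1,0],"delta_rot":[0,0,0.96]},{"jaw":1,"offset":[0.26,-1,0],"delta_rot":[0,0,0.96]},{"jaw":1,"offset":[0.26,-1,0],"delta_rot":[0,0,0.96]},{"jaw":1,"offset":[0.26,-1,0],"delta_rot":[0,0,0.96]},{"jaw":1,"offset":[0.26,-1,0],"delta_rot":[0,0,0]}]'; python3 -m handwheel '[{"jaw":1,"offset":[0.26,-0.9,0],"delta_rot":[-0.296,-0.521,0]},{"jaw":1,"offset":[0.26,-0.9,0],"delta_rot":[-0.296,-0.521,0]},{"jaw":1,"offset":[0.26,-0.9,0],"delta_rot":[-0.296,-0.521,0]},{"jaw":1,"offset":[0.26,-0.9,0],"delta_rot":[-0.296,-0.521,0]},{"jaw":1,"offset":[0.26,-0.9,0],"delta_rot":[-0.296,-0.521,0]},{"jaw":1,"offset":[0.26,-0.9,0],"delta_rot":[-0.296,-0.521,0]},{"jaw":1,"offset":[0.26,-0.9,0],"delta_rot":[-0.296,-0.521,0]},{"jaw":1,"offset":[0.26,-0.9,0],"delta_rot":[-0.296,-0.521,0]},{"jaw":1,"offset":[0.26,-0.9,0],"delta_rot":[-0.296,-0.521,0]},{"jaw":1,"offset":[0.26,-0.9,0],"delta_rot":[-0.296,-0.521,0]}]'; python3 -m handwheel '[{"jaw":1,"offset":[0,0,0],"delta_rot":[0,0,0]},{"jaw":1,"offset":[0,0,0],"delta_rot":[0,0,0]}]'
python3 - <<'E'
from h import *
from scipy.spatial.transform import Rotation as R
s=monitor.state(); print(s['ee_pos'],R.from_quat(np.roll(s['ee_rot'],-1)).as_matrix().round(3),s['joints'].round(2))
im,d,c=grab('wrist'); P=cloud(d,c); np.savez('w3.npz',im=im,d=d,P=P)
cv2.imwrite('pics/w3.png',im[...,::-1])
E
```

```text
clock: 11.72
ee_pos: [0.474, 0.0372, 0.2621]
ee_rot: [-0.001, 0.253, 0.967, -0.0]
force: [1.2, -0.2, -0.2]
finger_gap: 0.0273
gripper_force: 0.0
clock: 12.55
ee_pos: [0.5391, -0.1871, 0.2622]
ee_rot: [0.25, 0.247, 0.934, -0.066]
force: [-0.3, -0.2, -1.4]
finger_gap: 0.0003
gripper_force: 0.0
clock: 12.72
ee_pos: [0.5382, -0.1866, 0.2618]
ee_rot: [0.248, 0.248, 0.934, -0.066]
force: [-0.4, -0.1, 0.3]
finger_gap: -0.0
gripper_force: 0.0
[ 0.53824108 -0.18656596  0.26178614] [[-0.754  0.496  0.43 ]
 [ 0.43   0.868 -0.246]
 [-0.496 -0.    -0.868]] [-0.25 -0.02  2.09 -0.24  0.58 -1.14]
```

View pics/w3.png

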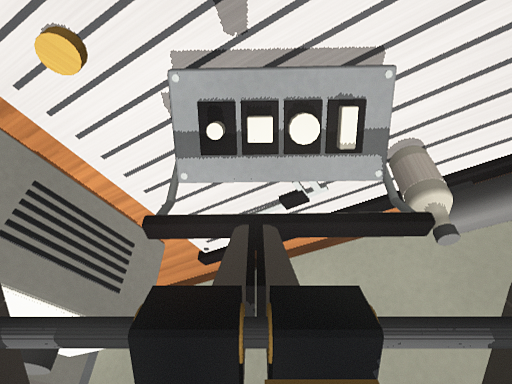

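The wrist view shows the keys left to right: small (215,131), square (260,129), big round (304,129), long (348,127). The tilted shut fingers are on the robot's side of the lamp bar, and the bar is at row 222. I'll measure the caps in the key frame.

```bash
python3 - <<'E'
from h import *
D=np.load('w3.npz');P=D['P'];g=D['im'].astype(int).sum(-1)/3
m=np.zeros(g.shape,np.uint8); m[98:156,196:366]=(g[98:156,196:366]>135)
k,l,st,ce=cv2.connectedComponentsWithStats(m); C=[]
for i in range(1,k):
    if st[i,4]>60:
        q=P[l==i]; C.append((ce[i,0],q,st[i])); 
C.sort(key=lambda t:t[0])
bz=np.zeros(g.shape,bool); bz[98:156,196:366]=g[98:156,196:366]<45
q=P[bz];q=q[~np.isnan(q[:,0])]
for _ in range(4):
    cc=q.mean(0); nn=np.linalg.svd(q-cc)[2][2]; nn*=np.sign(nn[2]); e=(q-cc)@nn; q=q[abs(e)<2*e.std()]
print('bezel',cc.round(4),nn.round(3),np.degrees(np.arctan2(-nn[1],-nn[0])),e.std())
T=np.array([.53824,-.18657,.26179]); yc=np.array([.496,.868,0]); n=np.array([-.43,.246,.868]); xs=np.cross(yc,n)
for u,q,s in C:
    h=(q-cc)@nn; t=q[h>np.median(h)-.004]; mid=(t.min(0)+t.max(0))/2; c=np.nanmedian(t,0)
    print(int(u),s,'med',c.round(4),'mean',t.mean(0).round(4),'h',np.median(h).round(4),'rel TCP xs,y,n',[(((t@a).min()+(t@a).max())/2-T@a).round(4) for a in (xs,yc)],((c-T)@n).round(4))
print(xs)
E
```

```text
bezel [ 0.5854 -0.1991  0.0838] [-0.439  0.241  0.865] -28.73169598158867 0.000601991428787379
196 [196  98   4  34  69] med [ 0.5397 -0.2646  0.0741] mean [ 0.5391 -0.2636  0.0734] h -0.0041 rel TCP xs,y,n [np.float64(-0.0609), np.float64(-0.0654)] -0.1828
214 [206 123  17  17 232] med [ 0.5485 -0.2426  0.1034] mean [ 0.5486 -0.2425  0.1034] h 0.0226 rel TCP xs,y,n [np.float64(-0.0465), np.float64(-0.0434)] -0.1557
237 [232  98   9  34 158] med [ 0.5594 -0.2212  0.0719] mean [ 0.5593 -0.2215  0.072 ] h -0.0042 rel TCP xs,y,n [np.float64(-0.0611), np.float64(-0.0217)] -0.1825Traceback (most recent call last):
  File "<stdin>", line 16, in <module>
    return umr_minimum(a, axis, None, out, keepdims, initial, where)
ValueError: zero-size array to reduction operation minimum which has no identity
```

```bash
python3 - <<'E'
from h import *
D=np.load('w3.npz');P=D['P'];g=D['im'].astype(int).sum(-1)/3
cc=np.array([.5854,-.1991,.0838]);nn=np.array([-.439,.241,.865]);h=(P-cc)@nn
m=np.zeros(g.shape,np.uint8); m[98:156,196:366]=((g>120)&(h>.009)&(h<.03))[98:156,196:366]
k,l,st,ce=cv2.connectedComponentsWithStats(m)
T=np.array([.53824,-.18657,.26179]); yc=np.array([.496,.868,0]); n=np.array([-.43,.246,.868]); xs=np.cross(yc,n)
for i in range(1,k):
    if st[i,4]>60:
        t=P[l==i]; print(ce[i].round(),st[i,4],'mean',t.mean(0).round(4),'h',np.median(h[l==i]).round(4),'rel xs,y,n',[round(float((t@a).min()+(t@a).max())/2-T@a,4) for a in (xs,yc)],round(float(np.median(t@n)-T@n),4))
E
```

```text
[348. 127.] 700 mean [ 0.621  -0.1186  0.0948] h 0.0134 rel xs,y,n [np.float64(-0.0488), np.float64(0.1005)] -0.1637
[304. 128.] 752 mean [ 0.5976 -0.1604  0.0967] h 0.0152 rel xs,y,n [np.float64(-0.0482), np.float64(0.0523)] -0.1624
[260. 129.] 648 mean [ 0.575  -0.2024  0.096 ] h 0.0143 rel xs,y,n [np.float64(-0.0476), np.float64(0.0043)] -0.1636
[214. 130.] 214 mean [ 0.5486 -0.2425  0.1034] h 0.0226 rel xs,y,n [np.float64(-0.0465), np.float64(-0.0434)] -0.1557
```

```bash
python3 -m handwheel '[{"jaw":1,"offset":[0.14,-0.055,-0.74],"delta_rot":[0,0,0]},{"jaw":1,"offset":[0.14,-0.055,-0.74],"delta_rot":[0,0,0]},{"jaw":1,"offset":[0.14,-0.055,-0.74],"delta_rot":[0,0,0]},{"jaw":1,"offset":[0.14,-0.055,-0.74],"delta_rot":[0,0,0]},{"jaw":1,"offset":[0.14,-0.055,-0.74],"delta_rot":[0,0,0]},{"jaw":1,"offset":[0.14,-0.055,-0.74],"delta_rot":[0,0,0]},{"jaw":1,"offset":[0.14,-0.055,-0.74],"delta_rot":[0,0,0]},{"jaw":1,"offset":[0.14,-0.055,-0.74],"delta_rot":[0,0,0]},{"jaw":1,"offset":[0,0,0],"delta_rot":[0,0,0]},{"jaw":1,"offset":[0,0,0],"delta_rot":[0,0,0]}]'; python3 -m handwheel '[{"jaw":1,"offset":[0,0,0],"delta_rot":[0,0,0]},{"jaw":1,"offset":[0,0,0],"delta_rot":[0,0,0]}]'
```

```text
clock: 13.6
ee_pos: [0.5674, -0.1966, 0.1148]
ee_rot: [0.248, 0.247, 0.934, -0.066]
force: [-0.1, 0.5, 0.6]
finger_gap: 0.0005
gripper_force: 0.0
clock: 13.77
ee_pos: [0.5685, -0.1973, 0.1171]
ee_rot: [0.251, 0.247, 0.934, -0.066]
force: [0.0, 0.4, -0.5]
finger_gap: 0.0006
gripper_force: 0.0
```

```bash
python3 -m handwheel '[{"jaw":1,"offset":[-0.01,0,-0.23],"delta_rot":[0,0,0]},{"jaw":1,"offset":[0.086,-0.049,-0.174],"delta_rot":[0,0,0]},{"jaw":1,"offset":[0.086,-0.049,-0.174],"delta_rot":[0,0,0]},{"jaw":1,"offset":[0.034,-0.02,-0.07],"delta_rot":[0,0,0]},{"jaw":1,"offset":[0.034,-0.02,-0.07],"delta_rot":[0,0,0]},{"jaw":1,"offset":[0,0,0],"delta_rot":[0,0,0]},{"jaw":1,"offset":[0,0,0],"delta_rot":[0,0,0]}]'; python3 -m handwheel '[{"jaw":1,"offset":[0.034,-0.02,-0.07],"delta_rot":[0,0,0]},{"jaw":1,"offset":[0,0,0],"delta_rot":[0,0,0]},{"jaw":1,"offset":[0,0,0],"delta_rot":[0,0,0]}]'
```

```text
clock: 14.35
ee_pos: [0.5736, -0.201, 0.0979]
ee_rot: [0.25, 0.247, 0.934, -0.066]
force: [0.4, -0.3, 0.2]
finger_gap: 0.0004
gripper_force: 0.0
clock: 14.6
ee_pos: [0.5744, -0.2014, 0.0961]
ee_rot: [0.25, 0.247, 0.934, -0.066]
force: [-0.4, -0.4, -0.1]
finger_gap: 0.0002
gripper_force: 0.0
```

```bash
python3 -m handwheel '[{"jaw":1,"offset":[0.034,-0.02,-0.07],"delta_rot":[0,0,0]},{"jaw":1,"offset":[0.034,-0.02,-0.07],"delta_rot":[0,0,0]},{"jaw":1,"offset":[0,0,0],"delta_rot":[0,0,0]},{"jaw":1,"offset":[0,0,0],"delta_rot":[0,0,0]}]'; python3 -m handwheel '[{"jaw":1,"offset":[0.034,-0.02,-0.07],"delta_rot":[0,0,0]},{"jaw":1,"offset":[0,0,0],"delta_rot":[0,0,0]},{"jaw":1,"offset":[0,0,0],"delta_rot":[0,0,0]}]'
```

```text
clock: 14.93
ee_pos: [0.5762, -0.2024, 0.0927]
ee_rot: [0.25, 0.247, 0.934, -0.066]
force: [-2.0, 1.4, 3.2]
finger_gap: 0.0002
gripper_force: 2.1
clock: 15.18
ee_pos: [0.5771, -0.2029, 0.0909]
ee_rot: [0.25, 0.247, 0.934, -0.066]
force: [-1.7, 1.9, 4.7]
finger_gap: 0.0007
gripper_force: 2.8
```

```bash
python3 -m handwheel '[{"jaw":1,"offset":[0.017,-0.01,-0.035],"delta_rot":[0,0,0]},{"jaw":1,"offset":[0,0,0],"delta_rot":[0,0,0]},{"jaw":1,"offset":[0,0,0],"delta_rot":[0,0,0]}]'; python3 -m handwheel '[{"jaw":1,"offset":[0.01,-0.006,-0.021],"delta_rot":[0,0,0]},{"jaw":1,"offset":[0,0,0],"delta_rot":[0,0,0]},{"jaw":1,"offset":[0,0,0],"delta_rot":[0,0,0]}]'
```

```text
clock: 15.43
ee_pos: [0.5775, -0.2031, 0.0903]
ee_rot: [0.25, 0.247, 0.934, -0.066]
force: [-4.0, 2.5, 8.4]
finger_gap: 0.0005
gripper_force: 5.0
clock: 15.68
ee_pos: [0.5776, -0.2032, 0.0899]
ee_rot: [0.25, 0.247, 0.934, -0.066]
force: [-5.8, 4.3, 9.8]
finger_gap: 0.0009
gripper_force: 6.4
```

Fully down at 12 N on the cushion, with the force climbing steeply at the bottom. I'll let it up and go across to the small key.

```bash
python3 -m handwheel '[{"jaw":1,"offset":[-0.12,0.069,0.243],"delta_rot":[0,0,0]},{"jaw":1,"offset":[-0.12,0.069,0.243],"delta_rot":[0,0,0]},{"jaw":1,"offset":[-0.12,0.069,0.243],"delta_rot":[0,0,0]},{"jaw":1,"offset":[-0.12,0.069,0.243],"delta_rot":[0,0,0]},{"jaw":1,"offset":[0,0,0],"delta_rot":[0,0,0]},{"jaw":1,"offset":[0,0,0],"delta_rot":[0,0,0]},{"jaw":1,"offset":[0,0,0],"delta_rot":[0,0,0]}]'; python3 -m handwheel '[{"jaw":1,"offset":[-0.3,-0.57,0],"delta_rot":[0,0,0]},{"jaw":1,"offset":[-0.3,-0.57,0],"delta_rot":[0,0,0]},{"jaw":1,"offset":[-0.3,-0.57,0],"delta_rot":[0,0,0]},{"jaw":1,"offset":[0,0,0],"delta_rot":[0,0,0]},{"jaw":1,"offset":[0,0,0],"delta_rot":[0,0,0]},{"jaw":1,"offset":[0,0,0],"delta_rot":[0,0,0]}]'
```

```text
clock: 16.27
ee_pos: [0.5656, -0.1965, 0.1135]
ee_rot: [0.25, 0.247, 0.934, -0.066]
force: [-0.1, -0.3, 0.3]
finger_gap: 0.0001
gripper_force: 0.0
clock: 16.77
ee_pos: [0.5432, -0.2391, 0.1135]
ee_rot: [0.25, 0.247, 0.934, -0.066]
force: [1.1, -0.2, -0.4]
finger_gap: 0.0005
gripper_force: 0.0
```

```bash
python3 -m handwheel '[{"jaw":1,"offset":[0.069,-0.039,-0.139],"delta_rot":[0,0,0]},{"jaw":1,"offset":[0.069,-0.039,-0.139],"delta_rot":[0,0,0]},{"jaw":1,"offset":[0.069,-0.039,-0.139],"delta_rot":[0,0,0]},{"jaw":1,"offset":[0.034,-0.02,-0.07],"delta_rot":[0,0,0]},{"jaw":1,"offset":[0,0,0],"delta_rot":[0,0,0]},{"jaw":1,"offset":[0,0,0],"delta_rot":[0,0,0]}]'; python3 -m handwheel '[{"jaw":1,"offset":[0.034,-0.02,-0.07],"delta_rot":[0,0,0]},{"jaw":1,"offset":[0,0,0],"delta_rot":[0,0,0]},{"jaw":1,"offset":[0,0,0],"delta_rot":[0,0,0]}]'
```

```text
clock: 17.27
ee_pos: [0.5495, -0.2422, 0.1015]
ee_rot: [0.25, 0.247, 0.934, -0.066]
force: [-0.9, 2.1, 2.9]
finger_gap: 0.0004
gripper_force: 1.6
clock: 17.52
ee_pos: [0.5502, -0.2429, 0.1]
ee_rot: [0.25, 0.247, 0.934, -0.066]
force: [-0.8, 4.2, 4.2]
finger_gap: 0.0005
gripper_force: 2.2
```

```bash
python3 -m handwheel '[{"jaw":1,"offset":[0.026,-0.015,-0.053],"delta_rot":[0,0,0]},{"jaw":1,"offset":[0,0,0],"delta_rot":[0,0,0]},{"jaw":1,"offset":[0,0,0],"delta_rot":[0,0,0]}]'; python3 -m handwheel '[{"jaw":1,"offset":[0.014,-0.008,-0.028],"delta_rot":[0,0,0]},{"jaw":1,"offset":[0,0,0],"delta_rot":[0,0,0]},{"jaw":1,"offset":[0,0,0],"delta_rot":[0,0,0]}]'
```

```text
clock: 17.77
ee_pos: [0.5508, -0.2434, 0.0987]
ee_rot: [0.25, 0.247, 0.934, -0.066]
force: [-0.4, 4.8, 4.7]
finger_gap: 0.0002
gripper_force: 2.8
clock: 18.02
ee_pos: [0.5511, -0.2435, 0.0981]
ee_rot: [0.25, 0.247, 0.934, -0.066]
force: [-2.0, 6.3, 6.9]
finger_gap: 0.0007
gripper_force: 4.1
```

```bash
python3 -m handwheel '[{"jaw":1,"offset":[0.012,-0.006,-0.024],"delta_rot":[0,0,0]},{"jaw":1,"offset":[0,0,0],"delta_rot":[0,0,0]},{"jaw":1,"offset":[0,0,0],"delta_rot":[0,0,0]}]'
```

```text
clock: 18.27
ee_pos: [0.5514, -0.2437, 0.0976]
ee_rot: [0.25, 0.247, 0.934, -0.066]
force: [-2.5, 7.1, 9.1]
finger_gap: 0.0003
gripper_force: 5.8
```

```bash
python3 -m handwheel '[{"jaw":1,"offset":[-0.1,0.057,0.2],"delta_rot":[0,0,0]},{"jaw":1,"offset":[-0.1,0.057,0.2],"delta_rot":[0,0,0]},{"jaw":1,"offset":[-0.1,0.057,0.2],"delta_rot":[0,0,0]},{"jaw":1,"offset":[-0.1,0.057,0.2],"delta_rot":[0,0,0]},{"jaw":1,"offset":[0,0,0],"delta_rot":[0,0,0]},{"jaw":1,"offset":[0,0,0],"delta_rot":[0,0,0]},{"jaw":1,"offset":[0,0,0],"delta_rot":[0,0,0]}]'; python3 -m handwheel '[{"jaw":1,"offset":[0.47,0.83,-0.03],"delta_rot":[0,0,0]},{"jaw":1,"offset":[0.47,0.83,-0.03],"delta_rot":[0,0,0]},{"jaw":1,"offset":[0.47,0.83,-0.03],"delta_rot":[0,0,0]},{"jaw":1,"offset":[0.47,0.83,-0.03],"delta_rot":[0,0,0]},{"jaw":1,"offset":[0.47,0.83,-0.03],"delta_rot":[0,0,0]},{"jaw":1,"offset":[0.47,0.83,-0.03],"delta_rot":[0,0,0]},{"jaw":1,"offset":[0,0,0],"delta_rot":[0,0,0]},{"jaw":1,"offset":[0,0,0],"delta_rot":[0,0,0]},{"jaw":1,"offset":[0,0,0],"delta_rot":[0,0,0]}]'
```

```text
clock: 18.85
ee_pos: [0.5413, -0.2382, 0.1173]
ee_rot: [0.25, 0.247, 0.934, -0.066]
force: [0.6, 1.0, -0.5]
finger_gap: 0.0003
gripper_force: 0.0
clock: 19.6
ee_pos: [0.6112, -0.1138, 0.1122]
ee_rot: [0.249, 0.247, 0.934, -0.066]
force: [0.6, 0.1, -0.1]
finger_gap: 0.0008
gripper_force: 0.0
```

```bash
python3 -m handwheel '[{"jaw":1,"offset":[0.086,-0.049,-0.174],"delta_rot":[0,0,0]},{"jaw":1,"offset":[0.086,-0.049,-0.174],"delta_rot":[0,0,0]},{"jaw":1,"offset":[0.086,-0.049,-0.174],"delta_rot":[0,0,0]},{"jaw":1,"offset":[0.086,-0.049,-0.174],"delta_rot":[0,0,0]},{"jaw":1,"offset":[0,0,0],"delta_rot":[0,0,0]},{"jaw":1,"offset":[0,0,0],"delta_rot":[0,0,0]}]'; python3 -m handwheel '[{"jaw":1,"offset":[0.052,-0.029,-0.104],"delta_rot":[0,0,0]},{"jaw":1,"offset":[0,0,0],"delta_rot":[0,0,0]},{"jaw":1,"offset":[0,0,0],"delta_rot":[0,0,0]}]'; python3 -m handwheel '[{"jaw":1,"offset":[0.026,-0.015,-0.053],"delta_rot":[0,0,0]},{"jaw":1,"offset":[0,0,0],"delta_rot":[0,0,0]},{"jaw":1,"offset":[0,0,0],"delta_rot":[0,0,0]}]'
```

```text
clock: 20.1
ee_pos: [0.6201, -0.1191, 0.0949]
ee_rot: [0.249, 0.247, 0.934, -0.066]
force: [-1.5, -0.2, 2.2]
finger_gap: 0.0004
gripper_force: 0.9
clock: 20.35
ee_pos: [0.6214, -0.1195, 0.0927]
ee_rot: [0.25, 0.247, 0.934, -0.066]
force: [-3.3, -1.9, 2.9]
finger_gap: 0.0003
gripper_force: 1.8
clock: 20.6
ee_pos: [0.6221, -0.1197, 0.0914]
ee_rot: [0.25, 0.247, 0.934, -0.066]
force: [-4.2, -1.8, 3.8]
finger_gap: 0.0005
gripper_force: 2.3
```

```bash
python3 -m handwheel '[{"jaw":1,"offset":[0.026,-0.015,-0.053],"delta_rot":[0,0,0]},{"jaw":1,"offset":[0,0,0],"delta_rot":[0,0,0]},{"jaw":1,"offset":[0,0,0],"delta_rot":[0,0,0]}]'; python3 -m handwheel '[{"jaw":1,"offset":[0.014,-0.008,-0.028],"delta_rot":[0,0,0]},{"jaw":1,"offset":[0,0,0],"delta_rot":[0,0,0]},{"jaw":1,"offset":[0,0,0],"delta_rot":[0,0,0]}]'
```

```text
clock: 20.85
ee_pos: [0.6229, -0.1201, 0.09]
ee_rot: [0.25, 0.247, 0.934, -0.066]
force: [-5.1, -0.8, 4.7]
finger_gap: 0.0001
gripper_force: 2.9
clock: 21.1
ee_pos: [0.6232, -0.1202, 0.0895]
ee_rot: [0.25, 0.247, 0.934, -0.066]
force: [-6.5, -0.4, 7.6]
finger_gap: 0.0003
gripper_force: 4.8
```

```bash
python3 -m handwheel '[{"jaw":1,"offset":[0.01,-0.006,-0.021],"delta_rot":[0,0,0]},{"jaw":1,"offset":[0,0,0],"delta_rot":[0,0,0]},{"jaw":1,"offset":[0,0,0],"delta_rot":[0,0,0]}]'; python3 -m handwheel '[{"jaw":1,"offset":[-0.16,0.091,0.322],"delta_rot":[0,0,0]},{"jaw":1,"offset":[-0.17,0.097,0.344],"delta_rot":[0,0,0]},{"jaw":1,"offset":[-0.17,0.097,0.344],"delta_rot":[0,0,0]},{"jaw":1,"offset":[-0.17,0.097,0.344],"delta_rot":[0,0,0]},{"jaw":1,"offset":[-0.17,0.097,0.344],"delta_rot":[0,0,0]},{"jaw":1,"offset":[-0.17,0.097,0.344],"delta_rot":[0,0,0]},{"jaw":1,"offset":[0,0,0],"delta_rot":[0,0,0]},{"jaw":1,"offset":[0,0,0],"delta_rot":[0,0,0]},{"jaw":1,"offset":[0,0,0],"delta_rot":[0,0,0]},{"jaw":1,"offset":[0,0,0],"delta_rot":[0,0,0]}]'
python3 - <<'E'
from h import *
a=grab('top')[0];b=grab('side')[0]
cv2.imwrite('pics/end.png',np.hstack([cv2.resize(a[40:280,70:450],(400,300)),cv2.resize(b,(400,300))])[...,::-1])
E
```

```text
clock: 21.35
ee_pos: [0.6233, -0.1204, 0.0891]
ee_rot: [0.25, 0.247, 0.934, -0.066]
force: [-8.4, -0.0, 10.4]
finger_gap: 0.0008
gripper_force: 6.2
clock: 22.18
ee_pos: [0.5985, -0.1059, 0.1393]
ee_rot: [0.25, 0.247, 0.934, -0.066]
force: [-0.1, 0.2, -0.4]
finger_gap: 0.0006
gripper_force: 0.0
```

View pics/end.png

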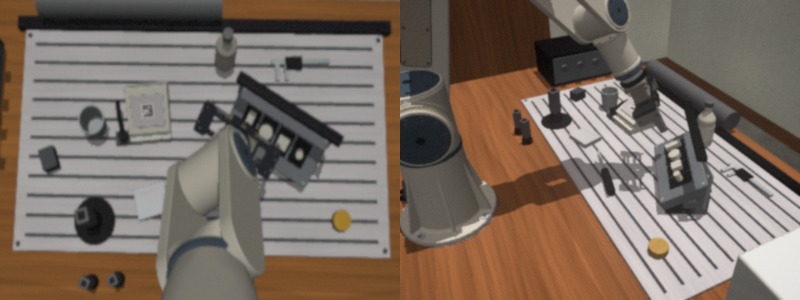

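The reader stands on its mat at left-panel (83,215). All the keys are up, the bystanders are where they were, and the arm is clear of everything.

```bash
python3 -c "
from cell import r
print(r.finish_job())"
```

```text
the job is handed in; nothing more can be done
None
```

I handed the job in at about 22 s with no verdict shown: the reader was aimed and held over the label for about 2 s, then stood back upright on its mat, and the square, small round and long keys were each pressed fully down at about 11–13 N and let up in that order.

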